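# Hold a bayonet leak-test plug turned in a motorcycle crankcase

### The arm

A 6-joint arm with a two-finger parallel gripper is mounted at the origin on the work surface. World frame = base frame: x ahead of the robot, y to its left, z up, the work surface at z = 0. Lengths are in m, angles in rad, forces in N, time in s.
With the tool pointing down it reaches from about 0.25 to 0.775 m from the base axis. Payload 4 kg.
Tool frame: the origin (TCP) lies on the centre line of the jaws, within the pads' length; the fingertips stand 22 mm ahead of it and the grasp point (between the pads) lies 3 mm ahead of it; z points along the fingers, y is the direction in which the jaws open and shut (so a half turn about z gives the same grasp; the last joint's range is limited). The gripper opens to 94 mm and grips with 3 to 60 N. Pads are 16 mm wide; open, the fingers measure 119 mm over their backs; the gripper's body (75 mm by 177 mm) begins 78 mm behind the grasp point.
Start: joints at [-1.39, 0.087, 1.371, -0, 1.684, -0.103], TCP at [0.154, -0.528, 0.228] pointing down, gripper open.
Joint ranges: [-3.1, 3.1], [-0.76, 2.03], [0.27, 2.55], [-1.08, 4.22], [0.17, 2.65], [-2.57, 2.57]. Speed limits (rad/s): [2.79, 2.79, 3.14, 3.14, 3.14, 3.14].

### API

Orientations are given as [roll, pitch, yaw] about the fixed x, y, z axes, in that order (R = Rz(yaw) Ry(pitch) Rx(roll)).
In Python, from bench import robot gives the robot as it stands. The module is installed in compiled form; this text tells all that it offers.
- The arm moves only by the shell command python3 -m inch 'ROWS'. ROWS is JSON, a list of rows, each an object with "linear": the shift along the world's x, y, z scaled (see below), a list of three; "twist": the turn about the world's z scaled (see below); "gripper": the opening, from 0 (shut) to 1 (fully open). In form: [{"linear": [x, y, z], "twist": twist, "gripper": gripper}, ...]. A call has 1 to 10 rows; each row is the pose to reach, as a shift and turn from the pose commanded when the call began; what a row does not reach only later rows make up. The controller multiplies each number of a shift by 0.1 m and each number of a turn by 60 degrees. A row lasts 1/12 s, in which the tool goes at most 41.7 mm and 7.16 degrees, less where a joint would pass 70% of its speed; a pose out of reach is approached as far as the arm can. A call with a number of a shift or a turn outside -1 to 1 is refused whole. A call with a gripper value outside its range is refused whole. The fingers move at their own pace and stop on an object; the grip force is fixed at half the most. Time passes only in rows, so rows that repeat a pose let the fingers close. It gives the time, the measured TCP pose, the force and the opening at its end, in the units of the state.
- robot.get_obs(): the state, without advancing time (a new reading comes with each control period).
- robot.snapshot(name): name is "side" or "top" or "wrist"; returns a dict with "image" (420x560x3 uint8, red, green, blue), "depth" (420x560 float32, m along the optical axis (not along the pixel's ray), 0 where there is no reading), "mtx" (3x3 intrinsics, pixels), "rvec" (rotation vector, rad) and "tvec" (3), from world to camera coordinates, as OpenCV has them; the wrist camera has in their place "hand_eye" (4x4, takes a point from camera to tool coordinates, whose origin is the TCP and whose axes are the flange's). Camera axes: x right, y down, z forward; pixel columns grow to the right and rows downward; lengths in m; the calibration is good to about 2 mm. A picture is of the moment at which its call begins: read the wrist's pose just before it.
- robot.close_job(): hands the job in, once; it reports no verdict.
The state is a dict: "time": time; "joint_positions": joint angles; "qvel": joint speeds; "joint_torque": joint torques, N m; "tool_pos": TCP position; "ee_rot": TCP orientation; "wrist_force": force on the tool from outside, world axes, zero at the start; "wrist_torque": the same for the moment, N m; "width": finger opening in m.
Only numpy, scipy, OpenCV 4.12 (cv2) and the standard library are available. Lean on these libraries where they do the work, as an engineer would, in place of code of your own. Each camera call takes 0.05 s, during which the arm holds its last target.

### The job

Pick up the blue leak-test plug by its bar handle, enter its two lugs in the slots of the filler neck on the crankcase, push it in against the spring until its flange sits on the neck, then, still pressing, twist it a quarter turn clockwise (seen from above) so that the handle points at the red marks. The valve inside is spring-loaded, so finish while still gripping the plug, holding it pressed fully home and fully turned; leave the piston, the red bottle and the bearing where they are.

Things in the scene. Friction and masses are not known exactly. Their poses are not given: they have to be found in the camera images.
- plug: Loose leak-test plug, about 0.16 kg, standing upright on its stub. Origin: centre of the stub's underside; z up along its axis, x along handle and lugs. Steel stub 32 mm diameter, 23 mm long, 3 mm chamfer at its foot; above it a blue flange 54 mm diameter, 6 mm thick; above that a blue bar handle 46 mm long (x), 14 mm thick (y), 65.5 mm high overall. A half turn about z changes nothing.
- plug_lug (a point): Tip of the lug on the plug's +x side, 23.5 mm from the axis and 9 mm above the plug's origin; a second lug is opposite. Each lug is 8 mm wide (along y) and 6 mm high (its top is 11 mm under the flange).
- plug_seat (a point): Centre of the underside of the plug's flange, 23 mm above the plug's origin; same axes as the plug.
- plug_handle (a point): Point on the plug's axis in the bar handle at the height to grip, 53 mm above the plug's origin (24 mm above the flange's upper face); pinch the handle across its 14 mm thickness.
- crankcase: Fixed dark crankcase, 200 x 150 mm, on timber blocks, round grey cover on top 85 mm above the bench; origin on the bench under the neck's axis. The neck is its highest part. A shaft with a sprocket stands out of its +y side to 105 mm from the axis, a boss out of its +x end to 125 mm, four studs in its corners reach 88 mm high.
- port (a point): Centre of the mouth of the aluminium neck on the crankcase, at its rim 115 mm above the bench; z up, x towards a slot. Neck 68 mm outside diameter, bore 35.6 mm; slots on its +x and -x sides (yellow marks outside), about 14 mm wide at the bore, reach 26 mm from the axis through a ledge 7 mm thick. Below the ledge the lugs can turn. Red marks on the +y and -y sides.
- spring_pin (a joint): Brass spring pin on the neck's axis: 0 up, grows (m) as it is pushed down. It meets the plug when plug_seat is 9 mm above port, pushing back with 4 N, and about 8 N when the flange rests on the rim (plug_seat at port). Lugs are under the ledge, free to turn, below 4 mm above port; if not pressed when turned, the pin lifts the plug up to 4 mm.
- valve (a joint): Spring-loaded valve ring in the neck, turned by the lugs: 0 at rest, growing (rad) clockwise seen from above. Its dogs are met after about 0.15 rad, so its value is the plug's turn from the slots less about 0.15; stop at 1.45. A spring turns it back with 0.05 N m at rest, 0.15 N m at the stop.
- piston: Bystander: aluminium piston, 72 mm diameter, 58 mm high, upright; origin at the centre of its underside.
- bottle: Bystander: red bottle, 40 mm diameter, 85 mm high, upright; origin at the centre of its underside.
- bearing: Bystander: steel ring, 70 mm diameter, 17 mm high, lying flat; origin at the centre of its underside.

How it is judged:
On the way, in this order (a step that is already met when the one before it is completed fails the run):
1. the plug is pushed in with its lugs in line with the slots, its flange within 4.5 mm of the rim (z of plug_seat in the frame of port below 0.0045 m and horizontal distance between plug_seat and port below 0.004 m and angle between the x axis of plug and the x axis of port, either way round below 0.4 rad), for 0.05 s.
2. the plug is pressed home and turned a quarter turn clockwise (z of plug_seat in the frame of port between -0.003 and 0.0025 m and horizontal distance between plug_seat and port below 0.004 m and angle between plug's own z axis and vertical below 0.1 rad and value of joint valve above 1.15 rad and angle between the x axis of plug and the x axis of port, either way round above 1.25 rad), for 0.2 s.
At the end, for the whole second after the job is handed in: The gripper still holds the plug (more than 3 N) and the plug is still: its flange rests on the neck's rim (within 2.5 mm of it, within 4 mm of the axis, tilted less than 0.1 rad), its handle is more than 1.25 rad from the slots and the valve is turned clockwise beyond 1.15 rad (stop at 1.45 rad) (all of step 2 and contact force between the fingers and plug above 3 N and linear speed of plug below 0.02 m/s and angular speed of plug below 0.15 rad/s); the arm keeps its last pose, push and grip.
It fails at once if the piston is moved more than 30 mm or tipped (distance of piston from where it was at the start of the episode above 0.03 m or angle between piston's own z axis and vertical above 0.3 rad).
It fails at once if the bottle is moved more than 30 mm or tipped (distance of bottle from where it was at the start of the episode above 0.03 m or angle between bottle's own z axis and vertical above 0.3 rad).
It fails at once if the bearing is moved more than 30 mm or tipped (distance of bearing from where it was at the start of the episode above 0.03 m or angle between bearing's own z axis and vertical above 0.3 rad).
It also fails if it takes over 40 s, if anything falls off the work surface, if the arm or the gripper's body presses on something with over 40 N, if the wrist force passes 120 N, or if a joint passes its speed limit or range.

## Working session

There is one attempt and no reset: what is moved stays moved. The work goes in short steps, Python scripts to look and compute and a shell command to move; the robot and the scene stay as the last step left them, time stands still between calls to the robot, and variables do not carry over. Pictures are saved under pics/ and viewed, and the job is handed in when it is done.

```bash
mkdir -p pics && python3 - <<'E'
from bench import robot
import cv2, pickle
o=robot.get_obs(); print({k:(v if not hasattr(v,'round') else v) for k,v in o.items()})
d={}
for n in ["side","top"]:
    s=robot.snapshot(n); d[n]=s
    cv2.imwrite(f"pics/{n}0.png",s["image"][:,:,::-1]); print(n,s["mtx"],s["rvec"],s["tvec"])
pickle.dump(d,open("d0.pkl","wb"))
E
```

```text
{'time': 0.0, 'joint_positions': array([-1.39011122e+00,  8.79161970e-02,  1.37224652e+00, -1.37202414e-05,
        1.68360740e+00, -1.03094966e-01]), 'qvel': array([-0.00034187, -0.00041371,  0.00050407,  0.00140992, -0.00086599,
       -0.00025481]), 'joint_torque': array([ 4.24202690e-04, -3.40184104e+01, -3.02423036e+01,  7.18830340e-02,
        3.30396811e-02, -1.68056627e-04]), 'tool_pos': array([ 0.15389485, -0.52750229,  0.22632927]), 'ee_rot': array([-3.13942535e+00, -2.10524129e-04,  2.83778312e-01]), 'wrist_force': array([-0.23734184, -0.07829676,  0.33203264]), 'wrist_torque': array([ 0.01465798, -0.03237724, -0.00648667]), 'width': 0.09397453723948286}
side [[543.28903023   0.         276.71479789]
 [  0.         543.28903023 210.81596002]
 [  0.           0.           1.        ]] [ 0.60887804 -2.75213416  0.99823214] [0.45974698 0.27893644 0.86258028]
top [[386.23826786   0.         284.56698004]
 [  0.         386.23826786 215.66659174]
 [  0.           0.           1.        ]] [ 2.12789126 -2.17911892  0.17410368] [-0.052821    0.55124512  0.79263543]
```

View pics/side0.png

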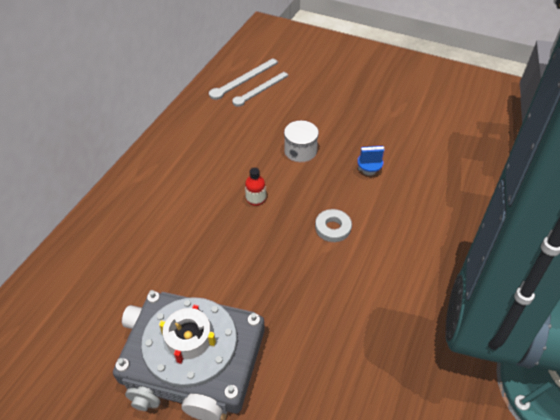

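View pics/top0.png

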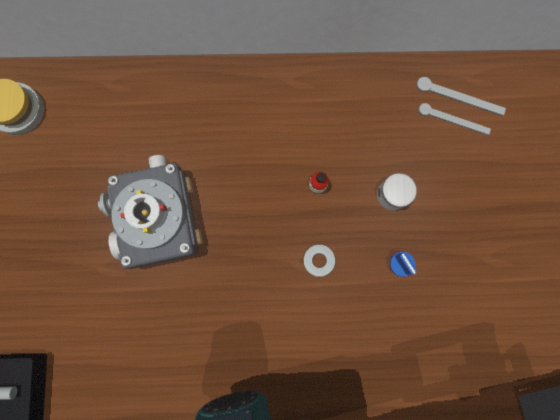

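Both views show the plug (top image 403,264; side image 371,160) and the crankcase neck (top 143,211; side 186,333). In the top view the bottle is at (319,182), the piston at (399,192) and the bearing at (319,261). Next I'll measure them.

```bash
cat > h.py <<'E'
import numpy as np, cv2
def cam(s):
    R,_=cv2.Rodrigues(np.array(s["rvec"],float)); return np.array(s["mtx"],float),R,np.array(s["tvec"],float).ravel()
def ray(s,uv,z):
    K,R,t=cam(s); c=-R.T@t; d=R.T@np.linalg.inv(K)@np.array([uv[0],uv[1],1.]); return c+d*(z-c[2])/d[2]
def proj(s,p):
    K,R,t=cam(s); q=K@(R@np.asarray(p,float)+t); return q[:2]/q[2]
def cloud(s):
    K,R,t=cam(s); h,w=s["depth"].shape; v,u=np.mgrid[:h,:w]; D=s["depth"]
    P=np.stack([(u-K[0,2])/K[0,0]*D,(v-K[1,2])/K[1,1]*D,D],-1); return (P-t)@R
E
python3 - <<'E'
import pickle,numpy as np,cv2
from h import *
d=pickle.load(open("d0.pkl","rb"))
s=d["top"];t=d["side"]
print("neck",ray(s,(143,211),.115),ray(t,(186,330),.115))
for n,S in d.items():
    hsv=cv2.cvtColor(S["image"],cv2.COLOR_RGB2HSV); P=cloud(S)
    for nm,lo,hi in [("blue",(105,150,60),(130,255,255)),("yellow",(22,150,120),(35,255,255)),("red",(0,200,100),(5,255,255))]:
        m=cv2.inRange(hsv,lo,hi); k,l,st,c=cv2.connectedComponentsWithStats(m)
        for i in range(1,k):
            if st[i,4]>5:
                q=P[(l==i)&(S["depth"]>0)]; print(n,nm,st[i,4],c[i].round(1),np.median(q,0).round(3), q[:,2].max().round(3))
# crops
for n,S,a,b in [("top",s,(143,211),(403,264)),("side",t,(186,333),(371,160))]:
    im=S["image"][:,:,::-1]
    c=[cv2.resize(im[y-35:y+35,x-35:x+35],None,fx=5.5,fy=5.5,interpolation=cv2.INTER_CUBIC) for x,y in (a,b)]
    cv2.imwrite(f"pics/crop_{n}.png",np.hstack(c))
for nm,uv,z in [("bottle",(319,182),.07),("piston",(400,190),.058),("bearing",(319,261),.017),("plug flange",(403,264),.03)]:
    print(nm,ray(s,uv,z).round(3))
E
```

```text
neck [0.55446703 0.21191226 0.115     ] [0.55440969 0.21471992 0.115     ]
side blue 440 [370.6 160.1] [ 0.436 -0.312  0.037] 0.069
side yellow 20 [161.4 324.6] [0.594 0.222 0.114] 0.117
side yellow 12 [187.2 334.2] [0.555 0.215 0.1  ] 0.104
side yellow 63 [211.1 338.2] [0.517 0.208 0.109] 0.118
side red 197 [254.7 184.3] [ 0.617 -0.136  0.057] 0.07
side red 6 [195.2 306.7] [0.563 0.175 0.115] 0.116
side red 45 [178.1 355.8] [0.546 0.253 0.109] 0.117
top blue 250 [398.8 265.8] [ 0.435 -0.307  0.029] 0.067
top blue 58 [410.2 259.1] [ 0.451 -0.335  0.028] 0.066
top yellow 7 [138.7 191.6] [0.593 0.221 0.113] 0.115
top yellow 14 [145.4 229.8] [0.517 0.207 0.113] 0.115
top red 105 [317.5 182.4] [ 0.615 -0.135  0.057] 0.067
bottle [ 0.616 -0.14   0.07 ]
piston [ 0.597 -0.314  0.058]
bearing [ 0.452 -0.139  0.017]
plug flange [ 0.44  -0.319  0.03 ]
```

View pics/crop_top.png

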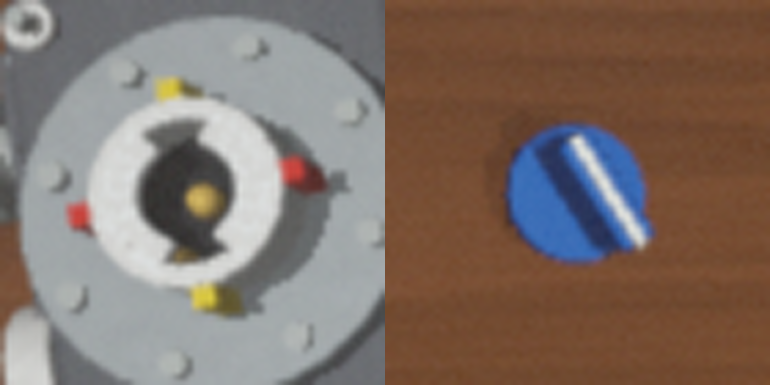

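View pics/crop_side.png

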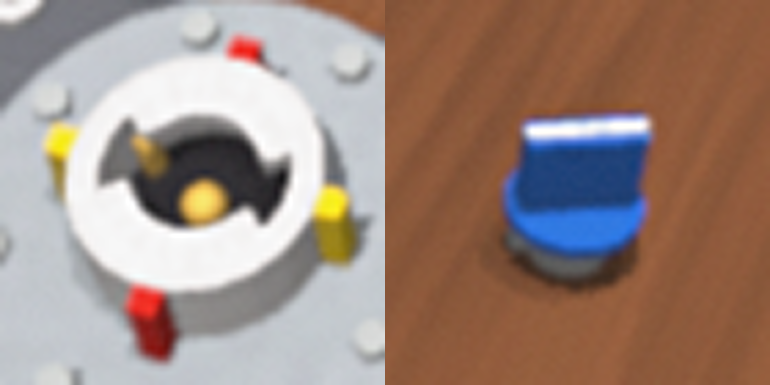

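The crops show the slots (yellow marks) and red marks clearly. The handle's white top runs from about (402,254) to (414,273) in the top image. Next I'll fit the handle's top and the rim.

```bash
cat >> h.py <<'E'
def fit_handle(S,roi,z=.0655):
    x,y,r=roi; im=S["image"].astype(int); hsv=cv2.cvtColor(S["image"],cv2.COLOR_RGB2HSV)
    m=np.zeros(hsv.shape[:2],np.uint8); m[y-r:y+r,x-r:x+r]=((hsv[...,1]<110)&(hsv[...,2]>140))[y-r:y+r,x-r:x+r]
    k,l,st,c=cv2.connectedComponentsWithStats(m); i=1+np.argmax(st[1:,4])
    v,u=np.nonzero(l==i); W=np.array([ray(S,(a,b),z)[:2] for a,b in zip(u,v)])
    rc=cv2.minAreaRect((W*1000).astype(np.float32)); cc=W.mean(0); w,vec=np.linalg.eigh(np.cov((W-cc).T)); a=vec[:,1]
    return len(u),cc.round(4),rc,np.degrees(np.arctan2(a[1],a[0])).round(1)
E
python3 - <<'E'
import pickle
from h import *
d=pickle.load(open("d0.pkl","rb"))
print(fit_handle(d["top"],(405,264,20)),fit_handle(d["side"],(372,150,20)))
E
```

```text
(78, array([ 0.4415, -0.3179]), ((441.7530517578125, -317.7292785644531), (46.97074508666992, 6.793981552124023), 29.413074493408203), np.float64(-150.7)) (92, array([ 0.4396, -0.3239]), ((439.9173278808594, -323.61456298828125), (49.05542755126953, 11.734172821044922), 30.6543025970459), np.float64(-150.2))
```

```bash
python3 -m inch '[{"linear":[0.5,0.35,0],"twist":0.1,"gripper":1},{"linear":[1,0.7,0],"twist":0.22,"gripper":1},{"linear":[1,0.7,0],"twist":0.22,"gripper":1},{"linear":[1,0.7,0],"twist":0.22,"gripper":1}]' && python3 -m inch '[{"linear":[0.5,0.35,0],"twist":0,"gripper":1},{"linear":[1,0.7,0],"twist":0,"gripper":1},{"linear":[1,0.7,0],"twist":0,"gripper":1},{"linear":[1,0.7,0],"twist":0,"gripper":1}]' && python3 -m inch '[{"linear":[0.4,0.3,0],"twist":0,"gripper":1},{"linear":[0.86,0.68,0],"twist":0,"gripper":1},{"linear":[0.86,0.68,0],"twist":0,"gripper":1},{"linear":[0.86,0.68,0],"twist":0,"gripper":1},{"linear":[0.86,0.68,0],"twist":0,"gripper":1}]'
cat >> h.py <<'E'
from scipy.spatial.transform import Rotation as Ro
def wcam(w,o):
    """make wrist snapshot look like fixed one (rvec,tvec world->camera)"""
    T=np.eye(4); T[:3,:3]=Ro.from_euler("xyz",o["ee_rot"]).as_matrix(); T[:3,3]=o["tool_pos"]
    M=np.linalg.inv(T@np.array(w["hand_eye"])); w=dict(w); w["rvec"]=cv2.Rodrigues(M[:3,:3])[0]; w["tvec"]=M[:3,3]; return w
E
python3 - <<'E'
from bench import robot
from h import *
import pickle
o=robot.get_obs(); w=robot.snapshot("wrist"); print(w["hand_eye"],o["tool_pos"],o["ee_rot"],o["joint_positions"])
w=wcam(w,o); cv2.imwrite("pics/w1.png",w["image"][:,:,::-1]); pickle.dump((o,w),open("w1.pkl","wb"))
E
```

```text
time: 0.43
tool_pos: [0.2586, -0.4542, 0.2273]
ee_rot: [-3.141, -0.004, 0.521]
wrist_force: [-1.0, 1.0, 0.9]
width: 0.094
time: 0.77
tool_pos: [0.3582, -0.3843, 0.2271]
ee_rot: [-3.14, -0.003, 0.521]
wrist_force: [-0.6, 0.6, -0.4]
width: 0.094
time: 1.18
tool_pos: [0.44, -0.3199, 0.2269]
ee_rot: [-3.141, 0.001, 0.516]
wrist_force: [0.3, 0.4, 0.7]
width: 0.0947
[[-4.53747307e-04 -9.66925764e-01 -2.55057564e-01  7.29075586e-02]
 [ 9.99999882e-01 -3.94128554e-04 -2.84854126e-04  8.92982687e-04]
 [ 1.74907324e-04 -2.55057663e-01  9.66925828e-01 -1.56651407e-01]
 [ 0.00000000e+00  0.00000000e+00  0.00000000e+00  1.00000000e+00]] [ 0.44002739 -0.31989262  0.22689267] [-3.14093350e+00  1.39217130e-03  5.16104591e-01] [-7.32161303e-01  7.48668203e-02  1.38512373e+00 -1.11844676e-03
  1.68266847e+00  3.22406622e-01]
```

View pics/w1.png

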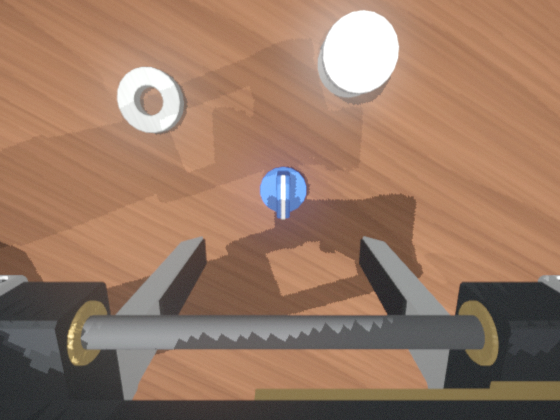

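The wrist view shows the plug centred near (283,190), with its handle along the image's vertical axis, which is the tool's x, and between the jaws.

```bash
python3 - <<'E'
import pickle
from h import *
o,w=pickle.load(open("w1.pkl","rb"))
print(fit_handle(w,(283,195,30)))
hsv=cv2.cvtColor(w["image"],cv2.COLOR_RGB2HSV); m=cv2.inRange(hsv,(100,120,40),(130,255,255))
k,l,st,c=cv2.connectedComponentsWithStats(m); print(st[1:],c[1:])
x,y=283,190; cv2.imwrite("pics/w1c.png",cv2.resize(w["image"][155:230,245:320,::-1],None,fx=7,fy=7,interpolation=cv2.INTER_CUBIC))
P=cloud(w); i=(m>0)&(w["depth"]>0); q=P[i]; print("z",np.percentile(q[:,2],[2,20,50,80,98]).round(4)); f=q[(q[:,2]>.024)&(q[:,2]<.035)]; print("flange", cv2.minEnclosingCircle((f[:,:2]*1000).astype(np.float32)))
t=P[140:240,240:330].reshape(-1,3); t=t[t[:,2]>.055]; print("handle top",t.mean(0).round(4),len(t),cv2.minAreaRect((t[:,:2]*1000).astype(np.float32)))
E
```

```text
(1222, array([ 0.4415, -0.3084]), ((443.1628723144531, -318.7362365722656), (62.48643112182617, 61.99533462524414), 29.55040740966797), np.float64(164.3))
[[ 261  167   45   51 1359]] [[283.28182487 189.31640912]]
z [0.0269 0.0279 0.0287 0.0633 0.0658]
flange ((442.486328125, -319.9749755859375), 26.282047271728516)
handle top [ 0.4453 -0.3184  0.0771] 597 ((463.0679931640625, -308.49224853515625), (94.91824340820312, 12.71150016784668), 29.466054916381836)
```

View pics/w1c.png

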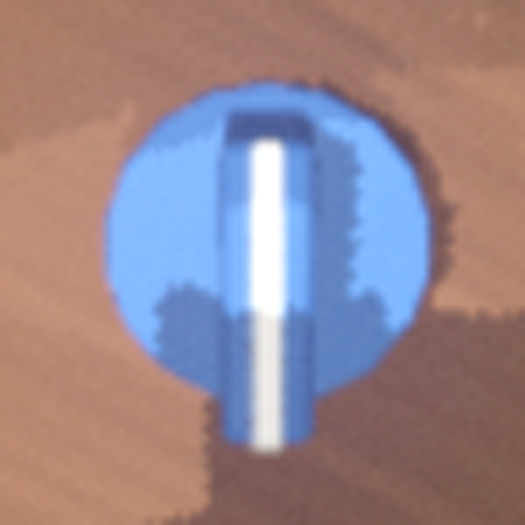

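```bash
python3 - <<'E'
import pickle
from h import *
o,w=pickle.load(open("w1.pkl","rb"))
f=lambda x,y:(245+x/7-.43,155+y/7-.43)
print("flange L,R",ray(w,f(106,240),.029),ray(w,f(431,240),.029))
a=ray(w,f(267,138),.0655);b=ray(w,f(266,450),.0655);print(a,b,(a+b)/2,np.degrees(np.arctan2(*(a-b)[1::-1])),np.linalg.norm(a-b))
R=Ro.from_euler("xyz",o["ee_rot"]).as_matrix(); print("in tool", R.T@((a+b)/2-o["tool_pos"]))
E
```

```text
flange L,R [ 0.4299416  -0.29648846  0.029     ] [ 0.45624881 -0.34288417  0.029     ]
[ 0.46240105 -0.30844265  0.0655    ] [ 0.42113807 -0.33167326  0.0655    ] [ 0.44176956 -0.32005795  0.0655    ] 29.379035656299756 0.047352876312276936
in tool [0.00165834 0.00110993 0.16138983]
```

```bash
python3 -m inch '[{"linear":[0.022,0,-0.3],"twist":0,"gripper":1},{"linear":[0.022,0,-0.6],"twist":0,"gripper":1},{"linear":[0.022,0,-0.9],"twist":0,"gripper":1},{"linear":[0.022,0,-1],"twist":0,"gripper":1},{"linear":[0.022,0,-1],"twist":0,"gripper":1}]' && python3 -m inch '[{"linear":[0,0,-0.25],"twist":0,"gripper":1},{"linear":[0,0,-0.5],"twist":0,"gripper":1},{"linear":[0,0,-0.7],"twist":0,"gripper":1},{"linear":[0,0,-0.7],"twist":0,"gripper":1},{"linear":[0,0,-0.7],"twist":0,"gripper":1}]'
python3 - <<'E'
from bench import robot
from h import *
o=robot.get_obs(); w=robot.snapshot("wrist"); print(o["tool_pos"],o["ee_rot"])
cv2.imwrite("pics/w2.png",w["image"][:,:,::-1]); s=robot.snapshot("side"); cv2.imwrite("pics/s2.png",cv2.resize(s["image"][80:240,280:460,::-1],None,fx=4,fy=3.7))
E
```

```text
time: 1.65
tool_pos: [0.4393, -0.3197, 0.1238]
ee_rot: [-3.135, 0.003, 0.512]
wrist_force: [1.4, 0.6, -0.2]
width: 0.0941
time: 2.07
tool_pos: [0.4421, -0.3209, 0.0585]
ee_rot: [3.141, 0.0, 0.513]
wrist_force: [0.8, -0.0, 0.8]
width: 0.0938
[ 0.44205994 -0.32089537  0.05851854] [3.14105697e+00 5.83237642e-05 5.13202732e-01]
```

View pics/w2.png

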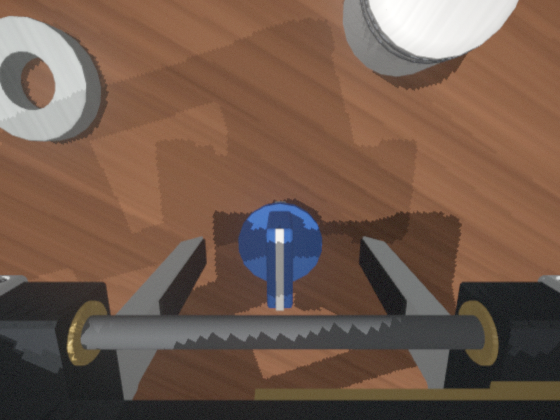

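View pics/s2.png

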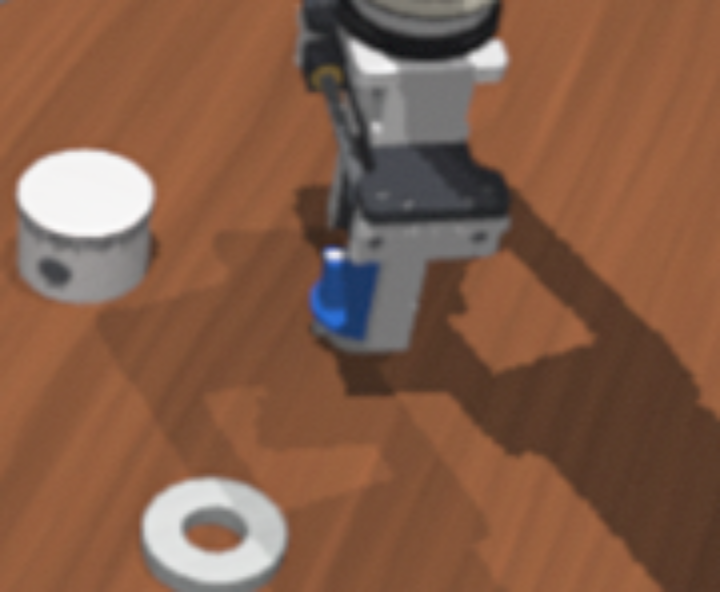

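The jaws straddle the handle (wrist image column 280, jaws symmetric about 283), and the fingers are above the flange. I'll go 2.5 mm lower and close.

```bash
python3 -m inch '[{"linear":[0,0,-0.025],"twist":0,"gripper":1},{"linear":[0,0,-0.025],"twist":0,"gripper":1},{"linear":[0,0,-0.025],"twist":0,"gripper":0},{"linear":[0,0,-0.025],"twist":0,"gripper":0},{"linear":[0,0,-0.025],"twist":0,"gripper":0},{"linear":[0,0,-0.025],"twist":0,"gripper":0},{"linear":[0,0,-0.025],"twist":0,"gripper":0},{"linear":[0,0,-0.025],"twist":0,"gripper":0},{"linear":[0,0,-0.025],"twist":0,"gripper":0},{"linear":[0,0,-0.025],"twist":0,"gripper":0}]'
python3 - <<'E'
from bench import robot
from h import *
o=robot.get_obs(); w=wcam(robot.snapshot("wrist"),o); print(o["time"],o["tool_pos"],o["ee_rot"],o["width"],o["wrist_force"])
cv2.imwrite("pics/w3.png",w["image"][:,:,::-1])
E
```

```text
time: 3.0
tool_pos: [0.4422, -0.32, 0.0549]
ee_rot: [-3.142, 0.0, 0.514]
wrist_force: [0.4, 0.3, -0.7]
width: 0.0438
3.0 [ 0.44217622 -0.31998927  0.05494662] [-3.14156703e+00  6.07635170e-05  5.14219666e-01] 0.04384162227726215 [ 0.40723562  0.33362155 -0.66113134]
```

View pics/w3.png

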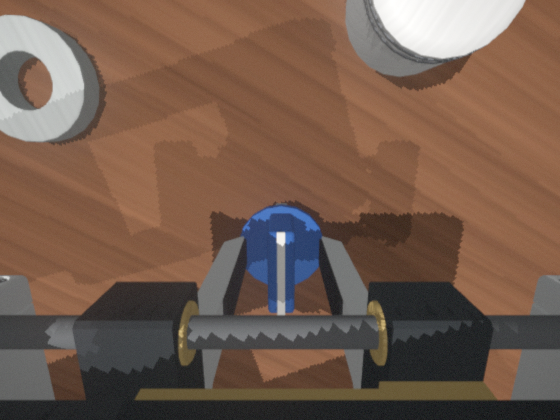

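The fingers are still closing evenly on the handle at column 281, so I'll carry on.

```bash
python3 -m inch '[{"linear":[0,0,0.005],"twist":0,"gripper":0},{"linear":[0,0,0.005],"twist":0,"gripper":0},{"linear":[0,0,0.005],"twist":0,"gripper":0},{"linear":[0,0,0.005],"twist":0,"gripper":0},{"linear":[0,0,0.005],"twist":0,"gripper":0},{"linear":[0,0,0.005],"twist":0,"gripper":0},{"linear":[0,0,0.005],"twist":0,"gripper":0},{"linear":[0,0,0.005],"twist":0,"gripper":0}]'
python3 - <<'E'
from bench import robot
from h import *
import pickle
o=robot.get_obs(); w=wcam(robot.snapshot("wrist"),o); print(o["time"],o["tool_pos"],o["ee_rot"],o["width"],o["wrist_force"])
cv2.imwrite("pics/w4.png",w["image"][:,:,::-1]); pickle.dump((o,w),open("w4.pkl","wb"))
E
```

```text
time: 3.72
tool_pos: [0.4421, -0.3199, 0.0554]
ee_rot: [-3.141, 0.0, 0.514]
wrist_force: [0.3, -0.0, -0.1]
width: 0.0137
3.7167 [ 0.44213583 -0.3199269   0.05542382] [-3.14142415e+00  6.34422975e-05  5.14195084e-01] 0.01365324961514272 [ 0.29909883 -0.01017705 -0.13569069]
```

View pics/w4.png

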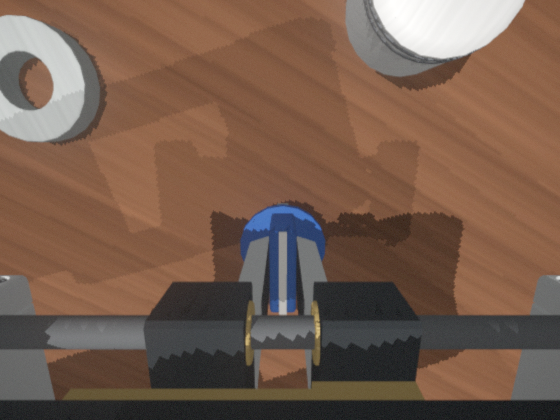

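Gripped: opening 13.7 mm, handle top from about (283,232) to (283,314). Next I'll work out where the plug axis sits in the tool frame.

```bash
python3 - <<'E'
import pickle
from h import *
o,w=pickle.load(open("w4.pkl","rb"))
R=Ro.from_euler("xyz",o["ee_rot"]).as_matrix()
a=ray(w,(282.5,232),.0655);b=ray(w,(282.5,314),.0655);print(a,b,(a+b)/2,np.linalg.norm(a-b)); print("in tool", R.T@((a+b)/2-o["tool_pos"]))
L=ray(w,(241,240),.029);Rr=ray(w,(326,240),.029);print("flange",(L+Rr)/2,np.linalg.norm(L-Rr)); 
# top edge of flange
print("flange far edge in tool x", (R.T@(ray(w,(283,205),.029)-o["tool_pos"])), "expect 27")
cv2.imwrite("pics/w4c.png",cv2.resize(w["image"][195:325,230:340,::-1],None,fx=4.5,fy=4.5,interpolation=cv2.INTER_CUBIC))
E
```

```text
[ 0.46210541 -0.30970723  0.0655    ] [ 0.42220495 -0.33222887  0.0655    ] [ 0.44215518 -0.32096805  0.0655    ] 0.04581779809055708
in tool [-0.00049586  0.00091434 -0.0100763 ]
flange [ 0.44690735 -0.31900096  0.029     ] 0.052646310300644525
flange far edge in tool x [0.0269607  0.00123492 0.0264219 ] expect 27
```

View pics/w4c.png

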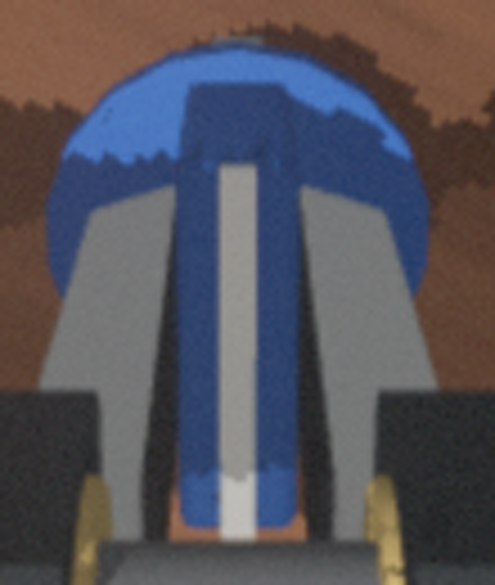

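```bash
python3 -m inch '[{"linear":[0,0,0.3],"twist":0,"gripper":0},{"linear":[0,0,0.6],"twist":0,"gripper":0},{"linear":[0,0,0.9],"twist":0,"gripper":0},{"linear":[0,0,1],"twist":0,"gripper":0},{"linear":[0,0,1],"twist":0,"gripper":0}]'
```

```text
time: 4.18
tool_pos: [0.4437, -0.3214, 0.159]
ee_rot: [3.135, -0.002, 0.514]
wrist_force: [0.6, -1.1, -0.7]
width: 0.0137
```

Lifted. The plug axis lies on the tool axis within about 1 mm. Now I'll raise further and travel toward the neck, turning so the wrist camera sees it ahead.

```bash
python3 -m inch '[{"linear":[0,0,0.35],"twist":0,"gripper":0},{"linear":[0.05,0.2,0.7],"twist":0.1,"gripper":0},{"linear":[0.15,0.5,0.9],"twist":0.2,"gripper":0},{"linear":[0.3,0.8,0.9],"twist":0.3,"gripper":0},{"linear":[0.3,1,0.9],"twist":0.3,"gripper":0}]' && python3 -m inch '[{"linear":[0.1,0.3,0],"twist":0.1,"gripper":0},{"linear":[0.2,0.6,0],"twist":0.2,"gripper":0},{"linear":[0.3,0.9,0],"twist":0.3,"gripper":0},{"linear":[0.3,1,0],"twist":0.3,"gripper":0}]' && python3 -m inch '[{"linear":[0.1,0.3,0],"twist":0.1,"gripper":0},{"linear":[0.2,0.6,0],"twist":0.2,"gripper":0},{"linear":[0.3,0.9,0],"twist":0.3,"gripper":0},{"linear":[0.3,1,0],"twist":0.3,"gripper":0}]' && python3 -m inch '[{"linear":[0.1,0.3,0],"twist":0.1,"gripper":0},{"linear":[0.2,0.6,0],"twist":0.2,"gripper":0},{"linear":[0.22,0.9,0],"twist":0.27,"gripper":0},{"linear":[0.22,1,0],"twist":0.27,"gripper":0},{"linear":[0.22,1,0],"twist":0.27,"gripper":0},{"linear":[0.22,1,0],"twist":0.27,"gripper":0}]'
python3 - <<'E'
from bench import robot
from h import *
import pickle
o=robot.get_obs(); w=wcam(robot.snapshot("wrist"),o); print(o["time"],o["tool_pos"],o["ee_rot"],o["width"],o["joint_positions"])
cv2.imwrite("pics/w5.png",w["image"][:,:,::-1]); pickle.dump((o,w),open("w5.pkl","wb"))
E
```

```text
time: 4.6
tool_pos: [0.4739, -0.2179, 0.2448]
ee_rot: [3.141, -0.002, 0.833]
wrist_force: [0.1, -0.5, -2.4]
width: 0.0139
time: 4.93
tool_pos: [0.5024, -0.1161, 0.2423]
ee_rot: [-3.137, -0.002, 1.149]
wrist_force: [0.4, 0.2, -2.9]
width: 0.0137
time: 5.27
tool_pos: [0.5323, -0.0168, 0.2426]
ee_rot: [-3.138, -0.002, 1.462]
wrist_force: [0.7, 0.3, -2.3]
width: 0.0136
time: 5.77
tool_pos: [0.5537, 0.0791, 0.2441]
ee_rot: [-3.139, 0.001, 1.738]
wrist_force: [0.2, -0.7, -1.9]
width: 0.014
5.7667 [0.55369354 0.0790995  0.24411782] [-3.13906084e+00  1.26016481e-03  1.73758433e+00] 0.014011164324545796 [ 4.14543548e-02  1.07339636e-01  1.31617519e+00 -1.58447340e-03
  1.72043207e+00 -1.25566418e-01]
```

View pics/w5.png

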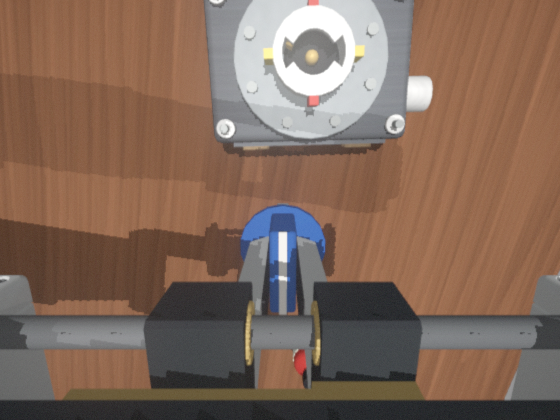

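The neck is fully in view: rim centre about (313,51), yellow marks at (268,54) and (359,51), red marks at (313,2) and (313,100). Next I'll measure it.

```bash
python3 - <<'E'
import pickle
from h import *
o,w=pickle.load(open("w5.pkl","rb"))
im=w["image"]; hsv=cv2.cvtColor(im,cv2.COLOR_RGB2HSV)
P=cloud(w)
for nm,lo,hi in [("yellow",(22,150,120),(35,255,255)),("red",(0,180,100),(5,255,255))]:
    m=cv2.inRange(hsv,lo,hi); m[120:]=0; k,l,st,c=cv2.connectedComponentsWithStats(m)
    for i in range(1,k):
        if st[i,4]>15: print(nm,st[i],c[i].round(1),np.nanmedian(P[(l==i)&(w["depth"]>0)],0).round(4), ray(w,c[i],.112).round(4))
m=((hsv[...,1]<40)&(hsv[...,2]>205)).astype(np.uint8); m[110:]=0
n,l,st,c=cv2.connectedComponentsWithStats(m); i=1+np.argmax(st[1:,4]); print(st[i],c[i])
cs,_=cv2.findContours((l==i).astype(np.uint8),cv2.RETR_EXTERNAL,cv2.CHAIN_APPROX_NONE); q=max(cs,key=cv2.contourArea)[:,0]
W=np.array([ray(w,p,.115)[:2] for p in q]); 
print("rim",cv2.fitEllipse((W*1000).astype(np.float32)),cv2.minEnclosingCircle((W*1000).astype(np.float32)))
cv2.imwrite("pics/w5c.png",cv2.resize(im[0:110,250:375,::-1],None,fx=5,fy=5,interpolation=cv2.INTER_CUBIC))
z=P[(l==i)&(w["depth"]>0)]; print("rim z",np.median(z,0))
E
```

```text
[  234     0   153   110 11678] [311.04880973  51.62947423]
rim ((557.39306640625, 212.33413696289062), (86.93250274658203, 132.16773986816406), 96.65603637695312) ((554.6192016601562, 207.8849639892578), 63.763309478759766)
rim z [0.5548495  0.21864936 0.08493174]
```

View pics/w5c.png

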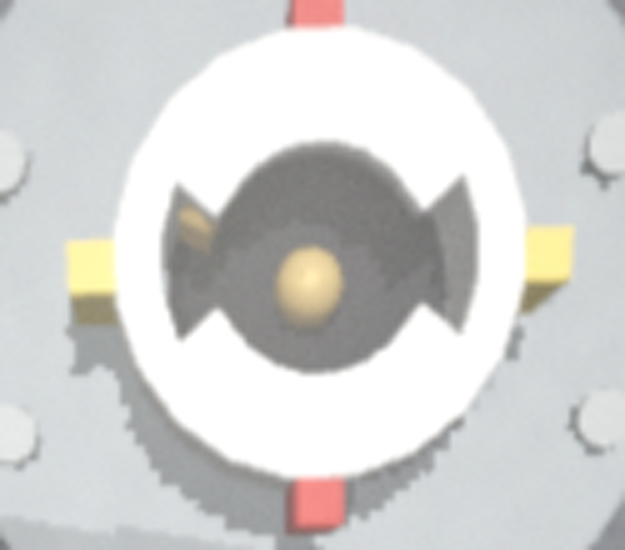

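```bash
python3 - <<'E'
import pickle
from h import *
o,w=pickle.load(open("w5.pkl","rb"))
im=w["image"]
m=(im.min(-1)>247).astype(np.uint8); m[110:]=0
n,l,st,c=cv2.connectedComponentsWithStats(m); i=1+np.argmax(st[1:,4]); print(st[i],c[i])
cs,_=cv2.findContours((l==i).astype(np.uint8),cv2.RETR_EXTERNAL,cv2.CHAIN_APPROX_NONE); q=max(cs,key=cv2.contourArea)[:,0]
W=np.array([ray(w,p,.115)[:2] for p in q]); print("rim",cv2.fitEllipse((W*1000).astype(np.float32)))
hs,_=cv2.findContours((l!=i).astype(np.uint8)[:110],cv2.RETR_LIST,cv2.CHAIN_APPROX_NONE)
P=cloud(w); z=P[(l==i)&(w["depth"]>0)]; print("rim z",np.median(z,0))
f=lambda x,y:(250+x/5-.4,y/5-.4)
def ang(p,q,z):
    a,b=ray(w,f(*p),z),ray(w,f(*q),z); return (a+b)[:2]/2,np.degrees(np.arctan2(*(b-a)[1::-1])),np.linalg.norm(a-b)
print("yellow",ang((91,267),(549,255),.112)); print("red",ang((317,14),(320,503),.112))
print("slot corners",ang((178,183),(465,176),.115),ang((180,340),(462,332),.115))
print("bore",ang((321,140),(315,374),.115))
E
```

```text
[ 273    6   82   89 3429] [313.3957422   49.11781861]
rim ((556.1467895507812, 213.98243713378906), (66.5653305053711, 66.70088958740234), 43.9846076965332)
rim z [0.55575487 0.21856747 0.11431732]
yellow (array([0.55646993, 0.2142939 ]), np.float64(10.867527954708233), np.float64(0.07688123125434004))
red (array([0.55646611, 0.2132984 ]), np.float64(-78.6405221929228), np.float64(0.07511553520781436))
slot corners (array([0.55425514, 0.22568901]), np.float64(10.750165692201122), np.float64(0.047104190152510494)) (array([0.55870346, 0.20235911]), np.float64(11.00467546848241), np.float64(0.04737389707304899))
bore (array([0.55596819, 0.21388115]), np.float64(-80.63807714863451), np.float64(0.03550044709101993))
```

Neck centre is about (0.555, 0.214) once the camera bias seen on the gripped plug is removed, and the slot axis is at 10.8°. I'll move over it, turning to 190.8° so that the later clockwise turn stays within the last joint's range.

```bash
python3 -m inch '[{"linear":[0,0.2,0],"twist":0.1,"gripper":0},{"linear":[0,0.4,0],"twist":0.2,"gripper":0},{"linear":[0,0.6,0],"twist":0.3,"gripper":0},{"linear":[0,0.8,0],"twist":0.4,"gripper":0},{"linear":[0,0.9,0],"twist":0.5,"gripper":0},{"linear":[0,1,0],"twist":0.6,"gripper":0},{"linear":[0,1,0],"twist":0.7,"gripper":0},{"linear":[0,1,0],"twist":0.8,"gripper":0},{"linear":[0,1,0],"twist":0.8,"gripper":0}]' && python3 -m inch '[{"linear":[0.014,0.2,-0.1],"twist":0.1,"gripper":0},{"linear":[0.014,0.35,-0.2],"twist":0.2,"gripper":0},{"linear":[0.014,0.35,-0.3],"twist":0.3,"gripper":0},{"linear":[0.014,0.35,-0.4],"twist":0.4,"gripper":0},{"linear":[0.014,0.35,-0.5],"twist":0.5,"gripper":0},{"linear":[0.014,0.35,-0.5],"twist":0.6,"gripper":0},{"linear":[0.014,0.35,-0.5],"twist":0.7,"gripper":0},{"linear":[0.014,0.35,-0.5],"twist":0.72,"gripper":0},{"linear":[0.014,0.35,-0.5],"twist":0.72,"gripper":0},{"linear":[0.014,0.35,-0.5],"twist":0.72,"gripper":0}]'
python3 - <<'E'
from bench import robot
from h import *
import pickle
o=robot.get_obs(); d={n:robot.snapshot(n) for n in("wrist","side","top")}; o=robot.get_obs(); print(o["time"],o["tool_pos"],o["ee_rot"],o["width"],o["joint_positions"],o["wrist_force"])
cv2.imwrite("pics/w6.png",d["wrist"]["image"][:,:,::-1]); cv2.imwrite("pics/s6.png",cv2.resize(d["side"]["image"][230:400,90:280,::-1],None,fx=4,fy=3.5,interpolation=cv2.INTER_CUBIC)); pickle.dump((o,d),open("w6.pkl","wb"))
E
```

```text
time: 6.57
tool_pos: [0.5544, 0.1781, 0.2453]
ee_rot: [-3.141, 0.0, 2.576]
wrist_force: [-0.8, 0.9, -1.9]
width: 0.0139
time: 7.4
tool_pos: [0.5559, 0.2141, 0.1957]
ee_rot: [-3.141, 0.0, -2.957]
wrist_force: [0.0, -0.3, -2.0]
width: 0.0138
7.55 [0.55575319 0.21468804 0.1957074 ] [ 3.14150590e+00  3.64574365e-04 -2.95422929e+00] 0.01349208742098022 [ 2.73465756e-01  1.96707430e-01  1.31022817e+00  5.51907780e-05
  1.63428637e+00 -1.48469044e+00] [ 0.45701861 -0.90773346 -1.54886893]
```

View pics/w6.png

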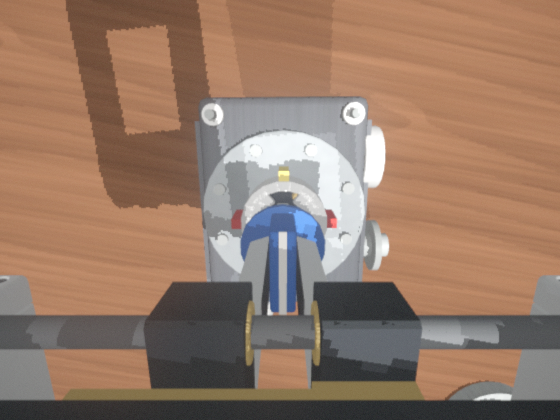

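View pics/s6.png

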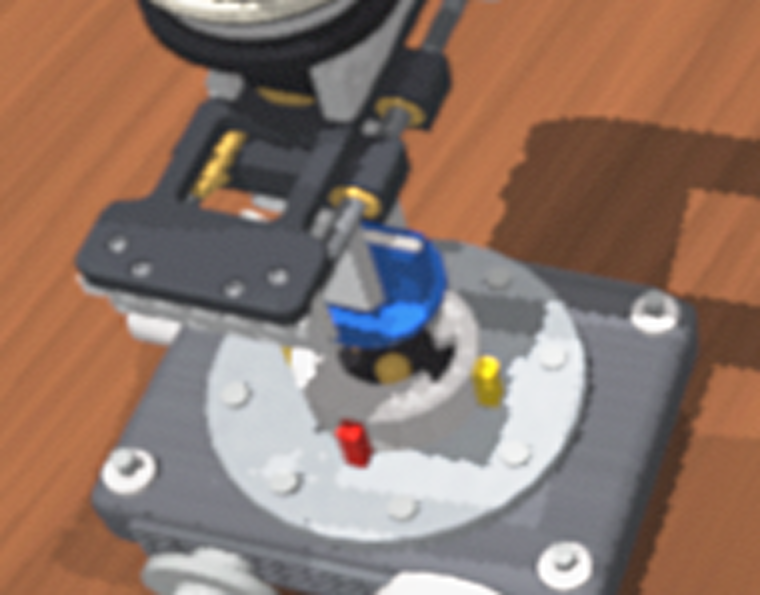

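The handle lines up with the yellow mark (283,175), and the red marks are symmetric at (238,219) and (331,219). I'll do a quick numeric check of the offset.

```bash
python3 - <<'E'
import pickle
from h import *
o,d=pickle.load(open("w6.pkl","rb")); w=wcam(d["wrist"],o)
R=Ro.from_euler("xyz",o["ee_rot"]).as_matrix(); T=lambda p:(R.T@(p-o["tool_pos"])).round(4)
hsv=cv2.cvtColor(w["image"],cv2.COLOR_RGB2HSV)
for nm,lo,hi in [("yellow",(20,120,100),(35,255,255)),("red",(0,150,80),(8,255,255)),("red2",(172,150,80),(180,255,255))]:
    m=cv2.inRange(hsv,lo,hi); m[:150]=0; m[235:]=0; k,l,st,c=cv2.connectedComponentsWithStats(m)
    for i in range(1,k):
        if st[i,4]>15: print(nm,st[i],c[i].round(1),T(ray(w,c[i],.112)),ray(w,c[i],.112).round(4))
print("handle top",T(ray(w,(282.5,232),.1957-.0554+.0655)),T(ray(w,(282.5,314),.1957-.0554+.0655)))
cv2.imwrite("pics/w6c.png",cv2.resize(w["image"][150:320,200:370,::-1],None,fx=3.5,fy=3.5,interpolation=cv2.INTER_CUBIC))
E
```

```text
handle top [ 0.0241 -0.0011 -0.0101] [-0.0217 -0.0011 -0.0101]
```

View pics/w6c.png

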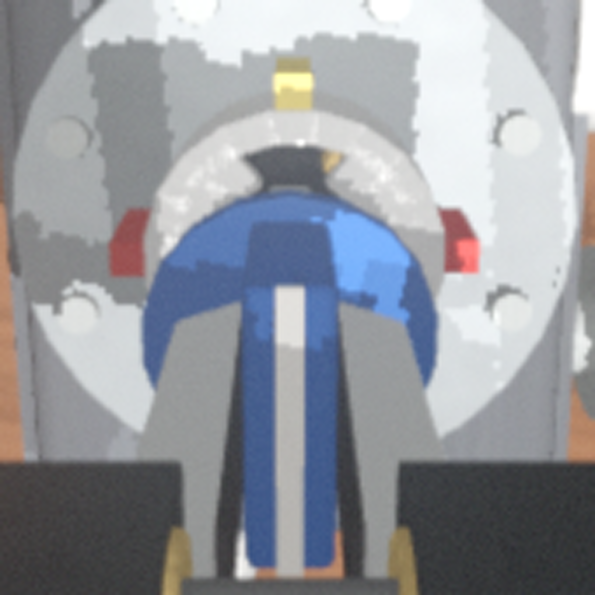

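```bash
python3 - <<'E'
import pickle
from h import *
for f in("w1","w4","w5","w6"):
    o,w=pickle.load(open(f+".pkl","rb"))
    if f=="w6": w=w["wrist"]
    print(f,np.array(w["hand_eye"]).round(4)[:3].tolist(),np.diag(w["mtx"]),np.array(w["mtx"])[:2,2],w["hand_eye"][0][3],w["hand_eye"][1][3])
o,w=pickle.load(open("w4.pkl","rb"))
R=Ro.from_euler("xyz",o["ee_rot"]).as_matrix()
for z in (.0655,.0654): print((R.T@(ray(w,(282.5,232),z)-o["tool_pos"])).round(4))
E
```

```text
w1 [[-0.0005, -0.9669, -0.2551, 0.0729], [1.0, -0.0004, -0.0003, 0.0009], [0.0002, -0.2551, 0.9669, -0.1567]] [313.93210061 313.93210061   1.        ] [282.34620169 208.77006498] 0.07290755864960052 0.000892982687153987
w4 [[-0.0005, -0.9669, -0.2551, 0.0729], [1.0, -0.0004, -0.0003, 0.0009], [0.0002, -0.2551, 0.9669, -0.1567]] [313.93210061 313.93210061   1.        ] [282.34620169 208.77006498] 0.0729084881861162 0.0008944911974471115
w5 [[-0.0005, -0.967, -0.2547, 0.0727], [1.0, -0.0003, -0.0005, -0.0006], [0.0004, -0.2547, 0.967, -0.1566]] [313.93210061 313.93210061   1.        ] [282.34620169 208.77006498] 0.07269947290611614 -0.000593934591665346
w6 [[-0.0005, -0.9671, -0.2543, 0.0745], [1.0, -0.0005, -0.0001, -0.0012], [-0.0, -0.2543, 0.9671, -0.1567]] [313.93210061 313.93210061   1.        ] [282.34620169 208.77006498] 0.0744820291038003 -0.0011558432252469775
[ 0.0224  0.0009 -0.0101]
[ 0.0224  0.0009 -0.01  ]
```

The hand-eye value shifts with pose, so the sound comparison is plug against neck in the same image. That asks for about +0.7 mm in x and +0.6 mm in y. I'll correct that and descend to just inside the mouth.

```bash
python3 -m inch '[{"linear":[0.007,0.006,0],"twist":0,"gripper":0},{"linear":[0.007,0.006,-0.08],"twist":0,"gripper":0},{"linear":[0.007,0.006,-0.16],"twist":0,"gripper":0},{"linear":[0.007,0.006,-0.24],"twist":0,"gripper":0},{"linear":[0.007,0.006,-0.28],"twist":0,"gripper":0},{"linear":[0.007,0.006,-0.28],"twist":0,"gripper":0},{"linear":[0.007,0.006,-0.28],"twist":0,"gripper":0}]'
python3 - <<'E'
from bench import robot
from h import *
o=robot.get_obs();print(o["tool_pos"],o["ee_rot"],o["wrist_force"],o["wrist_torque"]); w=robot.snapshot("wrist"); s=robot.snapshot("side")
cv2.imwrite("pics/w7.png",cv2.resize(w["image"][130:320,200:370,::-1],None,fx=3.2,fy=3.1,interpolation=cv2.INTER_CUBIC)); cv2.imwrite("pics/s7.png",cv2.resize(s["image"][270:390,120:260,::-1],None,fx=5,fy=4.5,interpolation=cv2.INTER_CUBIC))
E
```

```text
time: 8.13
tool_pos: [0.5559, 0.2155, 0.1666]
ee_rot: [-3.142, -0.002, -2.952]
wrist_force: [-0.3, 1.2, -1.9]
width: 0.0137
[0.55591621 0.21550564 0.16663808] [-3.14155454e+00 -1.56671168e-03 -2.95212039e+00] [-0.32415902  1.19402603 -1.88544824] [ 0.08051387 -0.14978794  0.02006759]
```

View pics/w7.png

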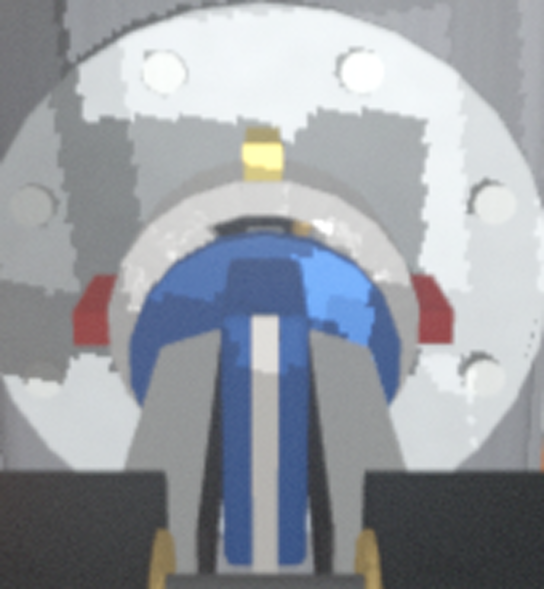

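View pics/s7.png

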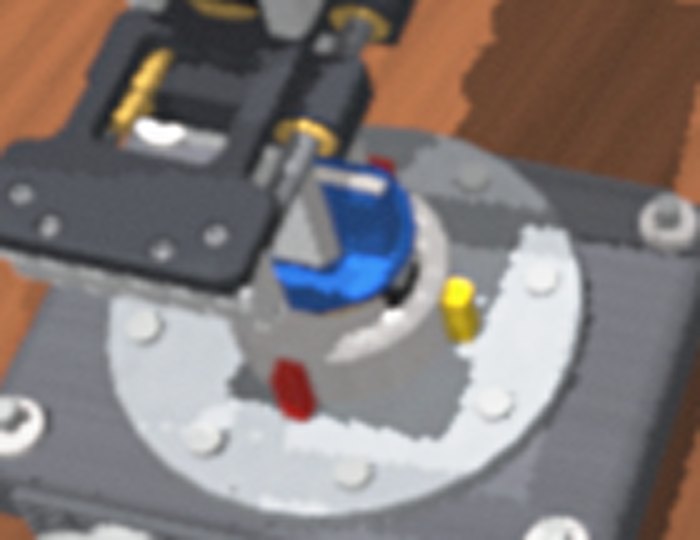

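The plug is centred (yellow mark at column 263, handle 264, red marks symmetric) and about 4 mm inside the mouth with no contact force. I'll push on.

```bash
python3 -m inch '[{"linear":[0,0,-0.04],"twist":0,"gripper":0},{"linear":[0,0,-0.08],"twist":0,"gripper":0},{"linear":[0,0,-0.12],"twist":0,"gripper":0},{"linear":[0,0,-0.14],"twist":0,"gripper":0},{"linear":[0,0,-0.16],"twist":0,"gripper":0},{"linear":[0,0,-0.16],"twist":0,"gripper":0},{"linear":[0,0,-0.16],"twist":0,"gripper":0}]'
python3 -c "
from bench import robot
o=robot.get_obs();print(o['tool_pos'],o['ee_rot'],o['wrist_force'],o['wrist_torque'])"
```

```text
time: 8.82
tool_pos: [0.5565, 0.2156, 0.1524]
ee_rot: [3.141, 0.001, -2.952]
wrist_force: [-1.5, -0.0, 3.7]
width: 0.0139
[0.55650061 0.21563444 0.15243367] [ 3.14141940e+00  1.10867440e-03 -2.95203589e+00] [-1.54535336 -0.02428679  3.66532818] [-0.0077596   0.05374446  0.02212181]
```

The push-back is about 5.6 N, which matches the spring rather than a jam. I'll press home.

```bash
python3 -m inch '[{"linear":[0,0,-0.02],"twist":0,"gripper":0},{"linear":[0,0,-0.04],"twist":0,"gripper":0},{"linear":[0,0,-0.05],"twist":0,"gripper":0},{"linear":[0,0,-0.06],"twist":0,"gripper":0},{"linear":[0,0,-0.06],"twist":0,"gripper":0},{"linear":[0,0,-0.06],"twist":0,"gripper":0}]'
python3 - <<'E'
from bench import robot
from h import *
o=robot.get_obs();print(o["tool_pos"],o["ee_rot"],o["wrist_force"],o["wrist_torque"]); w=robot.snapshot("wrist"); s=robot.snapshot("side")
cv2.imwrite("pics/w8.png",cv2.resize(w["image"][130:320,200:370,::-1],None,fx=3.2,fy=3.1,interpolation=cv2.INTER_CUBIC)); cv2.imwrite("pics/s8.png",cv2.resize(s["image"][270:390,120:260,::-1],None,fx=5,fy=4.5,interpolation=cv2.INTER_CUBIC))
E
```

```text
time: 9.32
tool_pos: [0.5566, 0.2157, 0.1474]
ee_rot: [3.141, 0.002, -2.952]
wrist_force: [-3.0, -1.6, 9.4]
width: 0.0139
[0.55658143 0.21566836 0.1474066 ] [ 3.14135164e+00  1.83702029e-03 -2.95203296e+00] [-2.97963505 -1.55490162  9.38735408] [-0.11600272  0.53891844  0.02749096]
```

View pics/s8.png

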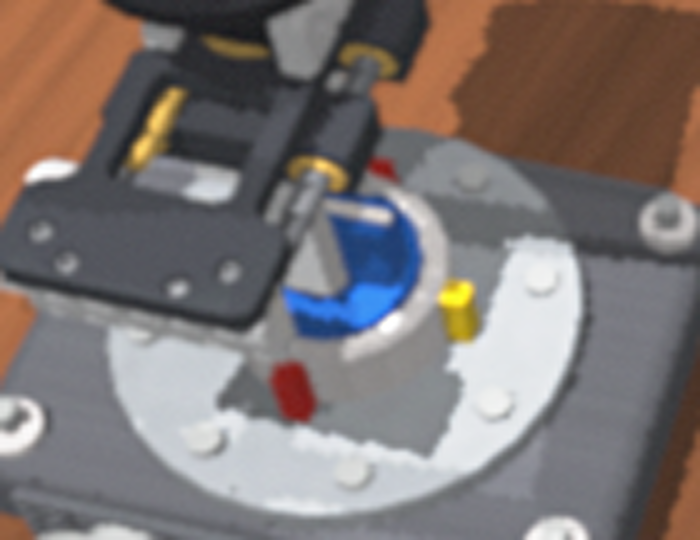

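View pics/w8.png

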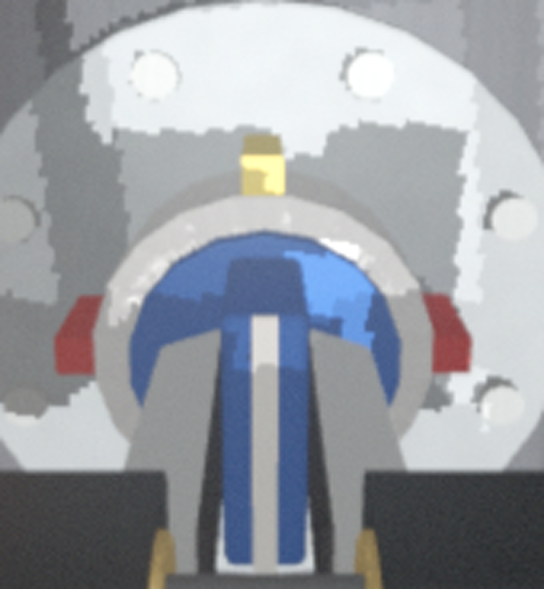

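Seated: TCP at 0.1474 m as computed, about 11 N net, flange on the rim in both views. I'll ease the side load slightly, keep pressing, and turn clockwise in two halves.

```bash
python3 -m inch '[{"linear":[-0.004,0,-0.005],"twist":0,"gripper":0},{"linear":[-0.004,0,-0.005],"twist":-0.08,"gripper":0},{"linear":[-0.004,0,-0.005],"twist":-0.16,"gripper":0},{"linear":[-0.004,0,-0.005],"twist":-0.24,"gripper":0},{"linear":[-0.004,0,-0.005],"twist":-0.32,"gripper":0},{"linear":[-0.004,0,-0.005],"twist":-0.4,"gripper":0},{"linear":[-0.004,0,-0.005],"twist":-0.48,"gripper":0},{"linear":[-0.004,0,-0.005],"twist":-0.56,"gripper":0},{"linear":[-0.004,0,-0.005],"twist":-0.64,"gripper":0},{"linear":[-0.004,0,-0.005],"twist":-0.64,"gripper":0}]'
python3 -c "
from bench import robot
o=robot.get_obs();print(o['tool_pos'],o['ee_rot'],o['wrist_force'],o['wrist_torque'],o['joint_positions'])"
```

```text
time: 10.25
tool_pos: [0.5568, 0.2153, 0.1475]
ee_rot: [3.14, 0.003, 2.658]
wrist_force: [-1.9, -1.6, 9.9]
width: 0.0139
[0.55679095 0.21533468 0.14745661] [3.13985200e+00 3.13716016e-03 2.65811088e+00] [-1.85891314 -1.63778684  9.91795872] [-0.37424269  0.356826    0.01749783] [ 2.74565972e-01  2.16560492e-01  1.38298027e+00 -8.93246014e-04
  1.53857706e+00 -8.12724093e-01]
```

Turned 0.67 rad, still seated, 10–12 N. I'll finish the turn.

```bash
python3 -m inch '[{"linear":[0,0,-0.005],"twist":-0.08,"gripper":0},{"linear":[0,0,-0.005],"twist":-0.16,"gripper":0},{"linear":[0,0,-0.005],"twist":-0.24,"gripper":0},{"linear":[0,0,-0.005],"twist":-0.32,"gripper":0},{"linear":[0,0,-0.005],"twist":-0.4,"gripper":0},{"linear":[0,0,-0.005],"twist":-0.48,"gripper":0},{"linear":[0,0,-0.005],"twist":-0.56,"gripper":0},{"linear":[0,0,-0.005],"twist":-0.64,"gripper":0},{"linear":[0,0,-0.005],"twist":-0.72,"gripper":0},{"linear":[0,0,-0.005],"twist":-0.8,"gripper":0}]' && python3 -m inch '[{"linear":[0,0,0],"twist":-0.05,"gripper":0},{"linear":[0,0,0],"twist":-0.05,"gripper":0},{"linear":[0,0,0],"twist":-0.05,"gripper":0},{"linear":[0,0,0],"twist":-0.05,"gripper":0}]'
python3 - <<'E'
from bench import robot
from h import *
import pickle
o=robot.get_obs();print(o["tool_pos"],o["ee_rot"],o["wrist_force"],o["wrist_torque"],o["width"],o["qvel"].round(4)); w=robot.snapshot("wrist"); s=robot.snapshot("side"); t=robot.snapshot("top")
pickle.dump((o,w,s,t),open("w9.pkl","wb"))
cv2.imwrite("pics/w9.png",cv2.resize(w["image"][130:320,200:370,::-1],None,fx=3.2,fy=3.1,interpolation=cv2.INTER_CUBIC)); cv2.imwrite("pics/s9.png",cv2.resize(s["image"][270:390,120:260,::-1],None,fx=5,fy=4.5,interpolation=cv2.INTER_CUBIC)); cv2.imwrite("pics/t9.png",t["image"][:,:,::-1])
E
```

```text
time: 11.08
tool_pos: [0.5567, 0.2152, 0.1474]
ee_rot: [3.138, 0.001, 1.82]
wrist_force: [-2.6, -2.1, 12.9]
width: 0.0141
time: 11.42
tool_pos: [0.5567, 0.2153, 0.1474]
ee_rot: [3.138, 0.001, 1.771]
wrist_force: [-2.2, -2.1, 11.2]
width: 0.0141
[0.55674863 0.21528533 0.14741604] [3.13796810e+00 8.20381595e-04 1.77084889e+00] [-2.19224524 -2.06365507 11.17736451] [-0.41599758  0.63236508  0.13675906] 0.014143641529476853 [ 0.0016  0.0004 -0.0014 -0.0006  0.0015 -0.0004]
```

View pics/w9.png

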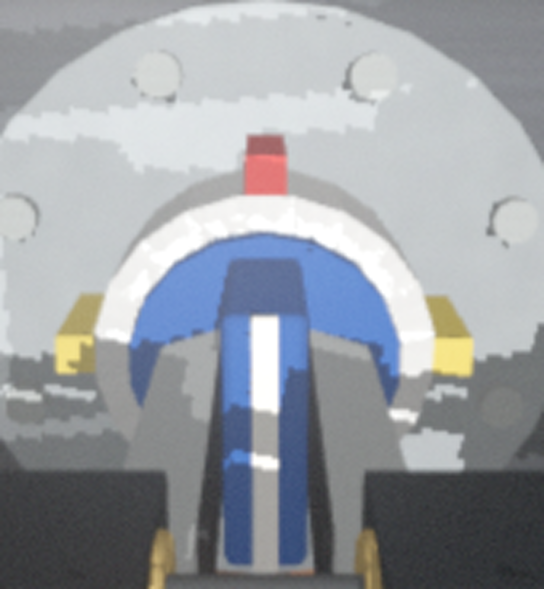

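View pics/s9.png

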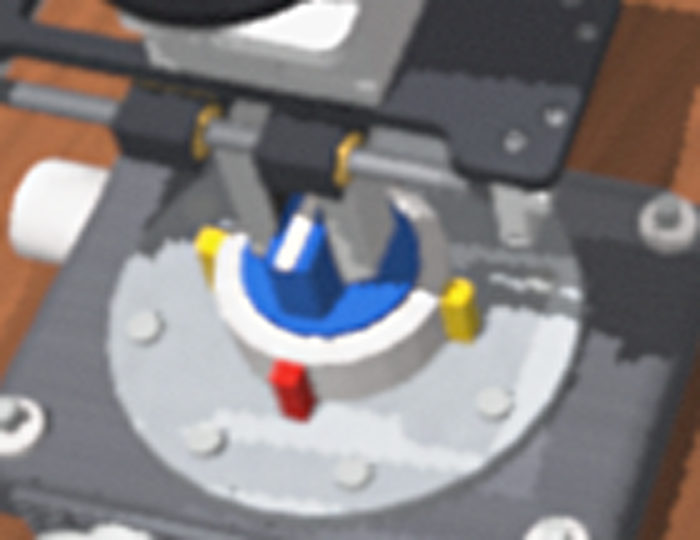

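The handle points at the red mark: column 265 in the wrist view, with the yellow marks symmetric. The flange is on the rim, torque is 0.137 N·m and net press about 13 N. I'll check the bystanders, then hand in.

```bash
python3 - <<'E'
import pickle
from h import *
o,w,s,t=pickle.load(open("w9.pkl","rb")); d=pickle.load(open("d0.pkl","rb"))
for n,S in(("top",t),("side",s)):
    df=cv2.absdiff(S["image"],d[n]["image"]).max(-1)
    for nm,p in(("bottle",(.616,-.138,.04)),("piston",(.597,-.314,.03)),("bearing",(.452,-.139,.01))):
        u,v=proj(S,p).astype(int); print(n,nm,(df[v-18:v+18,u-18:u+18]>60).mean().round(3))
from bench import robot
o=robot.get_obs(); print(o["time"],o["tool_pos"],o["ee_rot"],o["wrist_force"],o["width"])
robot.close_job()
E
```

```text
top bottle 0.0
top piston 0.0
top bearing 0.0
side bottle 0.95
side piston 0.706
side bearing 0.388
11.5667 [0.55671926 0.2152659  0.1474078 ] [3.13806590e+00 8.31590955e-04 1.77087786e+00] [-2.80856371 -3.09833515 11.3344537 ] 0.013484654036133454
the job is handed in; nothing more can be done
```

I gripped the plug by its handle, entered the lugs in the slots, pressed the flange down onto the neck, and turned the plug clockwise to the red marks. I handed in at 11.6 s, still gripping and pressing; no verdict was reported.

**Last checks:**
- **Seating:** TCP height was 0.1474 m, which puts the flange on the rim, with about 13 N net pressing down.
- **Turn:** the tool turned 1.56 rad from the slots, so the valve should be at about 1.41 rad of its 1.45 stop. I inferred that from the tool's turn, since the valve value is not reported. The reaction torque of 0.137 N·m matches its spring.
- **Grip:** the fingers were closed on the handle at about 13.5 mm.
- **Remaining side load:** 3–4 N sideways was left at the wrist, from a sub-millimetre centring error.

**Disagreements:**
- **Bystanders:** the top view showed no change at the bottle, piston or bearing. The side-view comparison did show large changes around all three (39–95 % of pixels). I put that down to the arm now being in that line of sight, but did not confirm it.
- **Cameras:** the wrist camera's hand-eye value drifted 1–2 mm between poses, so I did the final centring by comparing plug and neck within the same image.

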